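# Snap the climate-logger board onto its barbed standoffs

## Task

The climate logger for the finds store needs its circuit board back. Lift the green board out of the blue bin, set it block side up, either way round, on the four white barbed posts of the grey case and let go; then press it down until all four posts have clicked through and the board lies fully home. Leave the brush, the jar and the battery pack where they are.

Things in the scene. Friction and masses are not known exactly. Their poses are not given: they have to be found in the camera images.
- board: Green circuit board, 170 (x) x 110 (y) x 4 mm, 0.12 to 0.26 kg, flat on the bin's floor, block side up. Origin: centre of its underside, z up. Four square 14 mm through holes at x = +-70, y = +-40 mm. An orange block in the middle of its top is the grip. Four copper discs, 20 mm wide, at x = +-46, y = +-40 mm are free places to press with shut fingertips, one beside each hole.
- block (a point): Middle of the top of the board's orange block, 38 mm above the board's underside. The block is 40 (board x) x 60 (board y) x 34 mm tall; grip it across the 40 mm, closing along the board's x. Other parts on the board are under 4 mm tall and not in the way.
- case: Grey open case, 215 (x) x 155 (y) mm, walls 22 mm high, fixed to the table. Origin: centre of its underside, z up. Four white posts stand in it at x = +-70, y = +-40 mm, matching the board's holes: a shoulder 22 mm wide, its top 30 mm above the origin; above it an 11 mm core tapering to a 5 mm tip 50 mm above the origin, with two spring barbs (+x and -x side).
- post0 (a point): Post at x = +70, y = +40 mm of the case, this point on its axis at shoulder height. Barbs widen from the tip down to 19 mm, ending 5 mm above the shoulder. A board put on within 4 mm drops over the tips and rests loosely on the barbs, underside 10 to 14 mm above the shoulders; pressing beside a hole with 6 to 15 N pushes it past the barbs, which spring out above it and hold it down.
- post1 (a point): Post at x = +70, y = -40 mm of the case, this point on its axis at shoulder height. Barbs widen from the tip down to 19 mm, ending 5 mm above the shoulder. A board put on within 4 mm drops over the tips and rests loosely on the barbs, underside 10 to 14 mm above the shoulders; pressing beside a hole with 6 to 15 N pushes it past the barbs, which spring out above it and hold it down.
- post2 (a point): Post at x = -70, y = +40 mm of the case, this point on its axis at shoulder height. Barbs widen from the tip down to 19 mm, ending 5 mm above the shoulder. A board put on within 4 mm drops over the tips and rests loosely on the barbs, underside 10 to 14 mm above the shoulders; pressing beside a hole with 6 to 15 N pushes it past the barbs, which spring out above it and hold it down.
- post3 (a point): Post at x = -70, y = -40 mm of the case, this point on its axis at shoulder height. Barbs widen from the tip down to 19 mm, ending 5 mm above the shoulder. A board put on within 4 mm drops over the tips and rests loosely on the barbs, underside 10 to 14 mm above the shoulders; pressing beside a hole with 6 to 15 N pushes it past the barbs, which spring out above it and hold it down.
- case_seat (a point): Point midway between the four posts, at the height of their shoulders (30 mm above the case's origin); axes as the case's. A board fully home has its origin here.
- bin: Blue open bin, 280 (x) x 200 (y) x 42 mm, walls and floor 5 mm, fixed to the table. Origin: centre of its underside. The board and a battery pack lie on its floor.
- hole0 (a point): Centre of a board hole at the underside, at x = +70, y = +40 mm on the board
- hole1 (a point): Centre of a board hole at the underside, at x = +70, y = -40 mm on the board
- hole2 (a point): Centre of a board hole at the underside, at x = -70, y = +40 mm on the board
- hole3 (a point): Centre of a board hole at the underside, at x = -70, y = -40 mm on the board
- battery: Bystander: black battery pack, 30 x 90 x 22 mm, with a red band, lying in the bin beside the board. Origin: centre of its underside.
- jar: Bystander: amber glass jar, 48 mm wide, 62 mm tall, between bin and case, beyond the brush. Origin: centre of its underside.
- brush: Bystander: hand brush lying between bin and case, about 170 mm long. Origin: centre of its underside (lying along its x).
Mind the look-alikes: they are no part of the job. Of the things that look like the board, the smaller one is meant.

How it is judged (in metres and radians):
On the way, in this order (a step that is already met when the one before it is completed fails the run):
1. the board is lifted clear of the bin (height (world z) of board above 0.055 m), for 0.1 s.
2. the board lies over the four posts, let go, and is not yet home (horizontal distance between board and case_seat below 0.008 m and angle between the x axis of board and the x axis of case, either way round below 0.12 rad and z of each of hole0, hole1, hole2, hole3 in the frame of case_seat below 0.022 m and z of any of hole0, hole1, hole2, hole3 in the frame of case_seat above 0.005 m and contact force between the fingers and board below 0.2 N), for 0.2 s.
At the end, for the whole second after the job is handed in: The board lies at rest in the case with its centre within 5 mm of the middle of the posts, its long axis within 0.06 rad of the case's (either way round), and all four holes within 3 mm of the shoulders (all barbs clicked through) (horizontal distance between board and case_seat below 0.005 m and angle between the x axis of board and the x axis of case, either way round below 0.06 rad and z of each of hole0, hole1, hole2, hole3 in the frame of case_seat below 0.003 m and linear speed of board below 0.02 m/s); the robot touches nothing.
It fails at once if the battery pack, jar or brush is shifted by more than 30 mm (distance of any of battery, jar, brush from where it was at the start of the episode above 0.03 m).
It also fails if it takes over 64 s, if anything falls off the work surface, if the arm or the gripper's body presses on something with over 40 N, if the wrist force passes 120 N, or if a joint passes its speed limit or range.

## Robot

A 6-joint arm with a two-finger parallel gripper is mounted at the origin on the work surface. World frame = base frame: x ahead of the robot, y to its left, z up, the work surface at z = 0. Lengths are in m, angles in degrees, forces in N, time in s.
With the tool pointing down it reaches from about 0.325 to 0.775 m from the base axis. Payload 5.5 kg.
Tool frame: the origin (TCP) lies midway between the tips of the shut fingers; the grasp point (between the pads) lies 19 mm behind it; z points along the fingers, y is the line along which they close (so a half turn about z gives the same grasp; the last joint's range is limited). The gripper opens to 85 mm and grips with 20 to 120 N. Pads are 22 mm wide; open, the fingers measure 114 mm over their backs; the gripper's body (76 mm by 85 mm) begins 54 mm behind the grasp point. The pads swing forward as they close: fully open they stand 13 mm farther back than shut.
Start: joints at [65.506, 5.22, 70.514, -0, 104.267, -3.249], TCP at [0.217, 0.559, 0.231] pointing down, gripper open.
Joint ranges: [-164.24, 164.24], [-49.07, 125.15], [9.68, 141.18], [-86.29, 266.29], [3.28, 154.24], [-151.56, 151.56]. Speed limits (degrees/s): [147.25, 147.25, 172.46, 180, 180, 180].

## Interface

Orientations are given as [roll, pitch, yaw] about the fixed x, y, z axes, in that order (R = Rz(yaw) Ry(pitch) Rx(roll)).
In Python, from station import readout, imaging, bot gives the robot as it stands. The module is installed in compiled form; this text tells all that it offers.
- The arm moves only by the tool send_rows, never from a script. Its argument "deltas" is a list that holds one entry, the list of rows, each a list of 7 numbers: the shift along the world's x, y, z as a fraction of full scale, then the turn, a rotation vector about the world's x, y, z as a fraction of full scale, then the opening, from -1 (shut) to 1 (fully open), so that 0 is half open. In form: [[[tx, ty, tz, rx, ry, rz, claw], ...]]. A call has exactly 10 rows; each row is the pose to reach, as a shift and turn from the pose commanded when the call began, turning the shorter way round; what a row does not reach only later rows make up. Full scale, the value 1, is 0.1 m for a shift and 180 degrees for a turn. A row lasts 1/10 s, in which the tool goes at most 50 mm and 8.59 degrees, less where a joint would pass 70% of its speed; a pose out of reach is approached as far as the arm can. A call with a number of a shift or a turn outside -1 to 1 is refused whole. A call with a gripper value outside its range is refused whole. The fingers move at their own pace and stop on an object; "squeeze" is the grip in N (left out, the last holds). Time passes only in rows, so rows that repeat a pose let the fingers close, or fill a call up. It gives the time, the measured TCP pose, the force, the opening and the grip force at its end, in the units of the state.
- readout.read_state(): the state, without advancing time (a new reading comes with each control period).
- imaging.grab_frame(name): name is "scene" or "side" or "wrist"; returns a dict with "image" (400x640x3 uint8, red, green, blue), "mtx" (3x3 intrinsics, pixels), "position" and "attitude" of the camera in the world. Camera axes: x right, y down, z forward; pixel columns grow to the right and rows downward; lengths in m; the calibration is good to about 2 mm. A picture is of the moment at which its call begins. There is no depth.
- bot.sign_off(): hands the job in; it is judged then, once.
The state is a dict: "clock": time; "q": joint angles; "qd": joint speeds; "joint_efforts": joint torques, N m; "tcp_pos": TCP position; "tool_rot": TCP orientation; "force": force on the tool from outside, world axes, zero at the start; "ft_torque": the same for the moment, N m; "grip_width": finger opening in m; "grasp_force": force on a finger pad.
Only numpy, scipy, OpenCV 4.12 (cv2) and the standard library are available. Lean on these libraries where they do the work, as an engineer would, in place of code of your own. Each camera call takes 0.05 s, during which the arm holds its last target. There are 200 camera calls.

## Working session

There is one attempt and no reset: what is moved stays moved. The work goes in short steps, Python scripts to look and compute and a tool call to move; the robot and the scene stay as the last step left them, time stands still between calls to the robot, and variables do not carry over. Pictures are saved under pics/ and viewed, at most 10 in all, crops included, and the job is handed in when it is done.

Besides the shell and the picture viewer there is one more tool, called after "Emit:" as name([rows], argument=value, ...), one row to a line, values as JSON. send_rows: Moves the arm, as the interface text tells. Shift numbers are shares of 0.1 m and turn numbers shares of 180 degrees, none past 1 either way. Its arguments: {"type":"object","properties":{"deltas":{"type":"array","items":{"type":"array","items":{"type":"array","items":{"type":"number"}}}},"squeeze":{"type":"number"}},"required":["deltas"]}

```bash
mkdir -p pics
cat > h.py <<'E'
import numpy as np, cv2
from station import readout, imaging, bot
from scipy.spatial.transform import Rotation as R
def grab(n,save=None):
    f=imaging.grab_frame(n)
    if save: cv2.imwrite('pics/'+save,cv2.cvtColor(f['image'],cv2.COLOR_RGB2BGR))
    return f
def att(f):
    a=np.array(f['attitude'],float)
    return a if a.shape==(3,3) else R.from_euler('xyz',a,degrees=True).as_matrix()
def ray(f,uv,z):
    d=att(f)@np.linalg.inv(np.array(f['mtx']))@np.array([uv[0],uv[1],1.])
    p=np.array(f['position']); return p+d*(z-p[2])/d[2]
def proj(f,P):
    c=att(f).T@(np.array(P)-np.array(f['position'])); v=np.array(f['mtx'])@c; return v[:2]/v[2]
E
python3 - <<'E'
from h import *
s=readout.read_state(); print(s)
a=grab('scene'); b=grab('side'); 
for f in (a,b): print(f['position'],f['attitude'],f['mtx'])
im=np.vstack([a['image'],b['image']]); im=cv2.resize(im,(480*1,600)) 
cv2.imwrite('pics/a.png',a['image'][...,::-1]); cv2.imwrite('pics/b.png',b['image'][...,::-1])
E
```

```text
{'clock': 0.0, 'q': array([ 6.55055972e+01,  5.26268003e+00,  7.05826904e+01,  2.59505080e-04,
        1.04266582e+02, -3.24748970e+00]), 'qd': array([-0.08756726, -0.05968712, -0.02592929,  0.01528   ,  0.00377182,
       -0.01579355]), 'joint_efforts': array([ 5.49260058e-04, -4.58716106e+01, -4.18037903e+01,  1.42435138e-04,
        1.11458750e-02,  3.71153646e-06]), 'tcp_pos': array([0.21730266, 0.55896014, 0.23014735]), 'tool_rot': array([-1.79888241e+02, -6.59323287e-03,  1.58753144e+02]), 'force': array([-0.31791001,  0.80421501,  0.40647431]), 'ft_torque': array([-0.00120762,  0.04828617,  0.02143496]), 'grasp_force': 0.0, 'grip_width': 0.08538727279102915}
[1.26744674 0.5582342  0.66427464] [-1.21330216e+02 -3.46220020e-02  1.22391237e+02] [[415.39828541   0.         320.60308416]
 [  0.         415.39828541 193.0181986 ]
 [  0.           0.           1.        ]]
[0.02930442 1.0601572  0.72948126] [-121.05559302   -1.31733745 -158.08173397] [[468.59211643   0.         324.97324848]
 [  0.         468.59211643 195.91264903]
 [  0.           0.           1.        ]]
```

View pics/a.png

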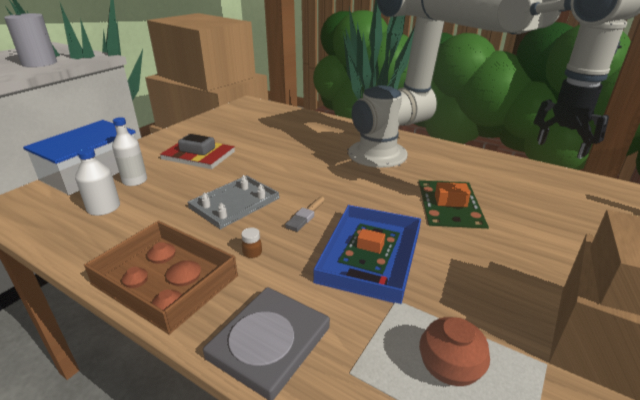

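The scene view shows two boards. One is in the blue bin at about (370,243). The other is larger and lies on the table at about (452,203). The bin board fits, since it is the smaller one and lies in the blue bin with the battery. The case with its posts is at about (233,200). I'll confirm this in an enlarged crop.

Run:
```python
from h import *
a=cv2.imread('pics/a.png'); b=cv2.imread('pics/b.png')
c=cv2.resize(a[165:305,180:500],(800,350),interpolation=cv2.INTER_CUBIC)
cv2.imwrite('pics/c.png',c)
```

```text
(no output)
```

View pics/c.png

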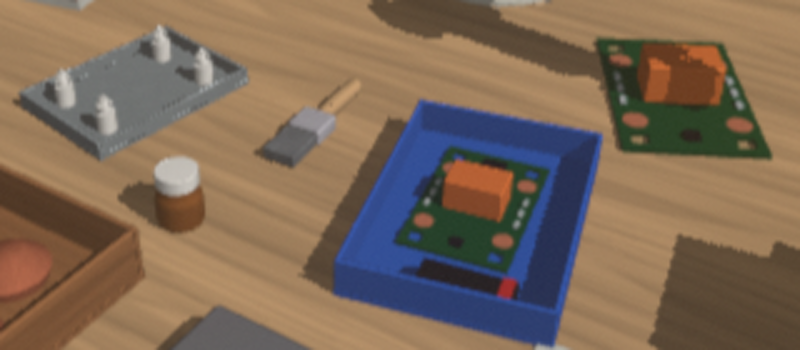

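View pics/b.png

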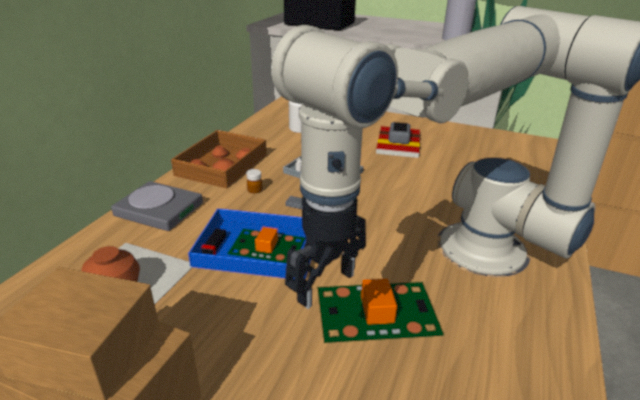

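The crop confirms it: the bin board at crop (475,205) is the smaller one, and the bin floor shows blue through its holes. The larger board at crop (685,95) is the decoy. In the side view the bin board is at (268,243) and the case is mostly hidden behind the arm.

Run:
```python
from h import *
f=grab('scene'); im=f['image']; hsv=cv2.cvtColor(im,cv2.COLOR_RGB2HSV)
def W(p,z): return np.round(ray(f,p,z),4)
g=cv2.inRange(hsv,(40,80,25),(85,255,160)); g[:,:325]=0; g[:,415:]=0; g[:215]=0; g[280:]=0
ys,xs=np.nonzero(g); P=np.array([ray(f,(x,y),.009)[:2] for x,y in zip(xs,ys)],np.float32)
print('board rect',cv2.minAreaRect(P*1000))
o=cv2.inRange(hsv,(3,150,190),(14,255,255))
n,l,st,c=cv2.connectedComponentsWithStats(o)
for i in range(1,n):
    if st[i,4]>15: print('or',st[i],W(c[i],.043), W(c[i],.009))
w=cv2.inRange(hsv,(0,0,165),(180,45,255)); w[:170]=0;w[225:]=0;w[:,:190]=0;w[:,285:]=0
n,l,st,c=cv2.connectedComponentsWithStats(w)
for i in range(1,n):
    if st[i,4]>5: print('w',st[i],W((c[i][0],st[i,1]+.5),.05),W(c[i],.04))
```

```text
board rect ((509.1814270019531, 223.67034912109375), (167.92691040039062, 108.06965637207031), 9.888666152954102)
w [242 175   6  15  53] [ 0.4525 -0.2327  0.05  ] [ 0.4721 -0.2168  0.04  ]
w [259 185   6  14  53] [ 0.4717 -0.15    0.05  ] [ 0.4874 -0.1381  0.04  ]
w [203 193   7  15  67] [ 0.5917 -0.2548  0.05  ] [ 0.6069 -0.2413  0.04  ]
w [219 204   8  15  68] [ 0.6086 -0.1744  0.05  ] [ 0.6206 -0.1645  0.04  ]
```

Emit:
send_rows([
  [[0.07,-0.08,0,0,0,-0.008,1],[0.15,-0.17,0,0,0,-0.016,1],[0.22,-0.25,0,0,0,-0.025,1],[0.3,-0.34,0,0,0,-0.033,1],[0.37,-0.42,0,0,0,-0.041,1],[0.44,-0.5,0,0,0,-0.05,1],[0.52,-0.6,0,0,0,-0.06,1],[0.6,-0.7,0,0,0,-0.07,1],[0.67,-0.78,0,0,0,-0.08,1],[0.75,-0.86,0,0,0,-0.085,1]],
])

```text
clock: 1.15
tcp_pos: [0.293, 0.4725, 0.2314]
tool_rot: [180.0, -0.0, 143.3]
force: [0.3, -0.2, 0.6]
grip_width: 0.0854
grasp_force: 0.0
```

Emit:
send_rows([
  [[0.07,-0.08,0,0,0,-0.008,1],[0.15,-0.17,0,0,0,-0.016,1],[0.22,-0.25,0,0,0,-0.025,1],[0.3,-0.34,0,0,0,-0.033,1],[0.37,-0.42,0,0,0,-0.041,1],[0.44,-0.5,0,0,0,-0.05,1],[0.52,-0.6,0,0,0,-0.06,1],[0.6,-0.7,0,0,0,-0.07,1],[0.67,-0.78,0,0,0,-0.08,1],[0.75,-0.86,0,0,0,-0.085,1]],
])

```text
clock: 2.15
tcp_pos: [0.368, 0.3865, 0.2314]
tool_rot: [180.0, -0.0, 128.0]
force: [-0.0, -0.0, 0.6]
grip_width: 0.0859
grasp_force: 0.0
```

Emit:
send_rows([
  [[0.07,-0.08,0,0,0,-0.008,1],[0.15,-0.17,0,0,0,-0.016,1],[0.22,-0.25,0,0,0,-0.025,1],[0.3,-0.34,0,0,0,-0.033,1],[0.37,-0.42,0,0,0,-0.041,1],[0.44,-0.5,0,0,0,-0.05,1],[0.52,-0.6,0,0,0,-0.06,1],[0.6,-0.7,0,0,0,-0.07,1],[0.67,-0.78,0,0,0,-0.08,1],[0.75,-0.86,0,0,0,-0.085,1]],
])

```text
clock: 3.15
tcp_pos: [0.443, 0.3005, 0.2313]
tool_rot: [180.0, -0.0, 112.7]
force: [-0.0, 0.6, -0.4]
grip_width: 0.0856
grasp_force: 0.0
```

Emit:
send_rows([
  [[0.07,-0.08,0,0,0,-0.008,1],[0.15,-0.17,0,0,0,-0.016,1],[0.22,-0.25,0,0,0,-0.025,1],[0.3,-0.34,0,0,0,-0.033,1],[0.37,-0.42,0,0,0,-0.041,1],[0.44,-0.5,0,0,0,-0.05,1],[0.52,-0.6,0,0,0,-0.06,1],[0.6,-0.7,0,0,0,-0.07,1],[0.67,-0.77,0,0,0,-0.072,1],[0.67,-0.77,0,0,0,-0.072,1]],
])

```text
clock: 4.15
tcp_pos: [0.5103, 0.2231, 0.2311]
tool_rot: [-180.0, 0.0, 99.8]
force: [-0.1, 0.5, 0.1]
grip_width: 0.0852
grasp_force: 0.0
```

Run:
```python
from h import *
f=grab('wrist','w1.png'); print(f['position'],f['attitude'],f['mtx'][0],readout.read_state()['tcp_pos'],readout.read_state()['tool_rot'])
```

```text
[0.49814727 0.28902762 0.37293551] [1.64550907e+02 1.12627451e-02 9.84702370e+00] [355.34578779   0.         314.95690048] [0.50978526 0.22374119 0.23113301] [-1.79978017e+02 -7.74206764e-03  9.98424904e+01]
```

View pics/w1.png

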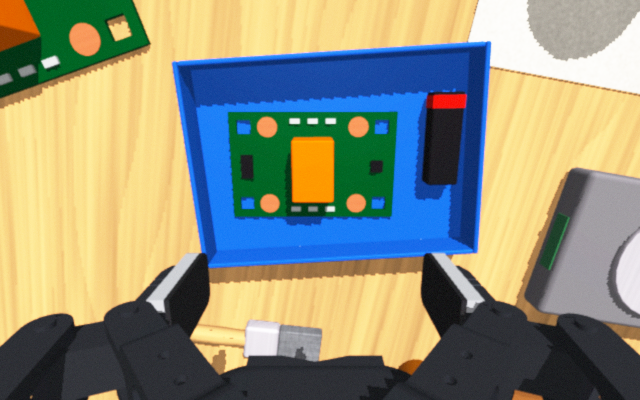

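The wrist view shows the bin board upright in the image, with copper discs at (267,127), (358,127), (269,203) and (356,203). The block is at (312,170) and the battery at (442,138), clear to the right.

Run:
```python
from h import *
f=grab('wrist'); im=f['image']; hsv=cv2.cvtColor(im,cv2.COLOR_RGB2HSV)
o=cv2.inRange(hsv,(3,90,150),(25,200,255)); 
m=np.zeros_like(o); m[110:220,235:392]=1; o*=m
n,l,st,c=cv2.connectedComponentsWithStats(o)
D=[]
for i in range(1,n):
    if st[i,4]>100: p=ray(f,c[i],.009); print(st[i],c[i],p); D.append(p)
g=cv2.inRange(hsv,(40,80,25),(85,255,180))*m
ys,xs=np.nonzero(g); P=np.array([ray(f,(x,y),.009)[:2] for x,y in zip(xs,ys)],np.float32)
print(cv2.minAreaRect(P*1000))
b=cv2.inRange(hsv,(8,200,200),(25,255,255))*m
ys,xs=np.nonzero(b); P=np.array([ray(f,(x,y),.043)[:2] for x,y in zip(xs,ys)],np.float32)
print('block',cv2.minAreaRect(P*1000),P.mean(0))
```

```text
[257 117  21  21 338] [267.14201183 127.30473373] [0.4546029  0.25527711 0.009     ]
[349 117  20  21 332] [358.40361446 127.20180723] [0.5451406  0.27117818 0.009     ]
[261 195  19  18 282] [269.84751773 203.46099291] [0.46836336 0.17656098 0.009     ]
[347 195  19  18 282] [356.06028369 203.40070922] [0.55897649 0.1924474  0.009     ]
((506.83447265625, 223.81051635742188), (167.84597778320312, 108.01004028320312), 9.90312385559082)
block ((506.5030822753906, 225.89544677734375), (39.42924880981445, 61.5225830078125), 9.521724700927734) [0.5063871  0.22651735]
```

Emit:
send_rows([
  [[-0.01,0,-0.1,0,0,0,1],[-0.02,0,-0.2,0,0,0,1],[-0.03,0,-0.3,0,0,0,1],[-0.03,0,-0.4,0,0,0,1],[-0.03,0,-0.5,0,0,0,1],[-0.03,0,-0.6,0,0,0,1],[-0.03,0,-0.7,0,0,0,1],[-0.03,0,-0.8,0,0,0,1],[-0.03,0,-0.9,0,0,0,1],[-0.03,0,-1,0,0,0,1]],
])

```text
clock: 5.25
tcp_pos: [0.5064, 0.2242, 0.1304]
tool_rot: [-180.0, 0.0, 99.9]
force: [0.7, -0.0, 0.2]
grip_width: 0.0855
grasp_force: 0.0
```

Emit:
send_rows([
  [[0,0,-0.12,0,0,0,1],[0,0,-0.24,0,0,0,1],[0,0,-0.36,0,0,0,1],[0,0,-0.48,0,0,0,1],[0,0,-0.6,0,0,0,1],[0,0,-0.7,0,0,0,1],[0,0,-0.8,0,0,0,1],[0,0,-0.9,0,0,0,1],[0,0,-0.96,0,0,0,1],[0,0,-1,0,0,0,1]],
])

```text
clock: 6.25
tcp_pos: [0.5063, 0.2242, 0.0306]
tool_rot: [-180.0, 0.0, 99.9]
force: [-1.1, -0.2, 0.8]
grip_width: 0.0857
grasp_force: 0.0
```

Emit:
send_rows([
  [[0,0,-0.06,0,0,0,1],[0,0,-0.11,0,0,0,1],[0,0,-0.15,0,0,0,1],[0,0,-0.15,0,0,0,1],[0,0,-0.15,0,0,0,-0.3],[0,0,-0.15,0,0,0,-0.5],[0,0,-0.15,0,0,0,-0.5],[0,0,-0.15,0,0,0,-0.5],[0,0,-0.15,0,0,0,-0.5],[0,0,-0.15,0,0,0,-0.5]],
], squeeze=50)

```text
clock: 7.25
tcp_pos: [0.5068, 0.2244, 0.0169]
tool_rot: [179.9, -0.0, 99.9]
force: [0.5, 0.1, 3.8]
grip_width: 0.0391
grasp_force: 53.4
```

Emit:
send_rows([
  [[0,0,0.1,0,0,0,-0.5],[0,0,0.2,0,0,0,-0.5],[0,0,0.3,0,0,0,-0.5],[0,0,0.4,0,0,0,-0.5],[0,0,0.5,0,0,0,-0.5],[0,0,0.6,0,0,0,-0.5],[0,0,0.7,0,0,0,-0.5],[0,0,0.8,0,0,0,-0.5],[0,0,0.9,0,0,0,-0.5],[0,0,1,0,0,0,-0.5]],
])

```text
clock: 8.25
tcp_pos: [0.5064, 0.2243, 0.1171]
tool_rot: [-180.0, -0.0, 99.9]
force: [0.2, 0.4, -2.4]
grip_width: 0.0389
grasp_force: 52.9
```

Emit:
send_rows([
  [[0,-0.1,0.1,0,0,-0.002,-0.5],[0.01,-0.2,0.2,0,0,-0.004,-0.5],[0.02,-0.3,0.3,0,0,-0.006,-0.5],[0.02,-0.4,0.4,0,0,-0.008,-0.5],[0.03,-0.5,0.5,0,0,-0.01,-0.5],[0.03,-0.6,0.6,0,0,-0.012,-0.5],[0.04,-0.7,0.7,0,0,-0.014,-0.5],[0.04,-0.8,0.8,0,0,-0.016,-0.5],[0.05,-0.9,0.9,0,0,-0.018,-0.5],[0.05,-1,0.9,0,0,-0.022,-0.5]],
])

```text
clock: 9.25
tcp_pos: [0.5121, 0.1235, 0.2084]
tool_rot: [179.8, -0.0, 95.9]
force: [-0.5, -0.6, -1.9]
grip_width: 0.0393
grasp_force: 53.0
```

Emit:
send_rows([
  [[0,-0.1,0,0,0,-0.002,-0.5],[0.01,-0.2,0,0,0,-0.004,-0.5],[0.02,-0.3,0,0,0,-0.006,-0.5],[0.02,-0.4,0,0,0,-0.008,-0.5],[0.03,-0.5,0,0,0,-0.01,-0.5],[0.03,-0.6,0,0,0,-0.012,-0.5],[0.04,-0.7,0,0,0,-0.014,-0.5],[0.04,-0.8,0,0,0,-0.016,-0.5],[0.05,-0.9,0,0,0,-0.018,-0.5],[0.05,-1,0,0,0,-0.022,-0.5]],
])

```text
clock: 10.25
tcp_pos: [0.5165, 0.0234, 0.2062]
tool_rot: [-180.0, -0.0, 91.9]
force: [-0.0, -0.0, -2.3]
grip_width: 0.0393
grasp_force: 53.0
```

Emit:
send_rows([
  [[0,-0.1,0,0,0,-0.002,-0.5],[0.01,-0.2,0,0,0,-0.004,-0.5],[0.02,-0.3,0,0,0,-0.006,-0.5],[0.02,-0.4,0,0,0,-0.008,-0.5],[0.03,-0.5,0,0,0,-0.01,-0.5],[0.03,-0.6,0,0,0,-0.012,-0.5],[0.04,-0.7,0,0,0,-0.014,-0.5],[0.04,-0.8,0,0,0,-0.016,-0.5],[0.05,-0.9,0,0,0,-0.018,-0.5],[0.05,-1,0,0,0,-0.022,-0.5]],
])

```text
clock: 11.25
tcp_pos: [0.5215, -0.0766, 0.2062]
tool_rot: [-180.0, -0.0, 88.0]
force: [-0.0, 0.7, -2.9]
grip_width: 0.0391
grasp_force: 53.0
```

Emit:
send_rows([
  [[0,-0.1,0,0,0,-0.002,-0.5],[0.01,-0.2,0,0,0,-0.004,-0.5],[0.02,-0.3,0,0,0,-0.006,-0.5],[0.02,-0.4,0,0,0,-0.008,-0.5],[0.03,-0.5,0,0,0,-0.01,-0.5],[0.03,-0.6,0,0,0,-0.012,-0.5],[0.04,-0.7,0,0,0,-0.014,-0.5],[0.04,-0.8,0,0,0,-0.016,-0.5],[0.05,-0.9,0,0,0,-0.018,-0.5],[0.05,-1,0,0,0,-0.022,-0.5]],
])

```text
clock: 12.25
tcp_pos: [0.5265, -0.1766, 0.2062]
tool_rot: [-180.0, -0.0, 84.0]
force: [0.5, -0.5, -3.0]
grip_width: 0.0391
grasp_force: 52.9
```

Emit:
send_rows([
  [[0,-0.1,0,0,0,-0.002,-0.5],[0.01,-0.2,0,0,0,-0.004,-0.5],[0.02,-0.3,0,0,0,-0.006,-0.5],[0.02,-0.4,0,0,0,-0.008,-0.5],[0.03,-0.5,0,0,0,-0.01,-0.5],[0.03,-0.6,0,0,0,-0.012,-0.5],[0.04,-0.7,0,0,0,-0.014,-0.5],[0.04,-0.8,0,0,0,-0.016,-0.5],[0.05,-0.9,0,0,0,-0.018,-0.5],[0.05,-1,0,0,0,-0.022,-0.5]],
])

```text
clock: 13.25
tcp_pos: [0.5315, -0.2766, 0.2062]
tool_rot: [180.0, -0.0, 80.1]
force: [1.1, -0.4, -2.1]
grip_width: 0.0394
grasp_force: 52.9
```

Run:
```python
from h import *
f=grab('wrist','w2.png'); import pickle; pickle.dump(f,open('w2.pkl','wb')); print(f['position'],f['attitude'],readout.read_state()['tcp_pos'],readout.read_state()['tool_rot'])
```

```text
[ 0.54231454 -0.21076123  0.34813486] [ 1.64576125e+02 -2.58764448e-02 -9.89171833e+00] [ 0.53119542 -0.27802854  0.20599851] [-1.79986309e+02  6.02237076e-02  7.99360081e+01]
```

View pics/w2.png

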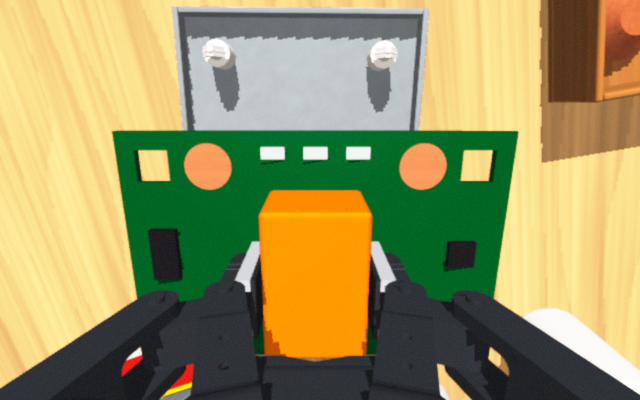

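The wrist view shows the held board, with its far discs at (208,166) and (423,166). The two +y posts are at about (217,53) and (383,53), and the case is parallel to the board. I'll enlarge the posts to see the tips.

Run:
```python
from h import *
import pickle
f=pickle.load(open('w2.pkl','rb')); im=f['image'][...,::-1]
c=np.hstack([im[28:83,195:245],im[28:83,358:408]]); cv2.imwrite('pics/p.png',cv2.resize(c,None,fx=8,fy=8,interpolation=cv2.INTER_NEAREST))
hsv=cv2.cvtColor(f['image'],cv2.COLOR_RGB2HSV)
o=cv2.inRange(hsv,(3,60,120),(25,220,255))
m=np.zeros_like(o); m[135:200,180:250]=1;m[135:200,390:450]=1
n,l,st,cc=cv2.connectedComponentsWithStats(o*m)
D=[ray(f,cc[i],.198) for i in range(1,n) if st[i,4]>200]
print([cc[i] for i in range(1,n) if st[i,4]>200],D)
D=np.array(sorted(D,key=lambda p:p[0])); v=D[1]-D[0]; print('len',np.linalg.norm(v),np.degrees(np.arctan2(v[1],v[0])))
e=v/np.linalg.norm(v); nrm=np.array([e[1],-e[0],0]); print('board ctr',D.mean(0)+.04*nrm)
for uv in [(216,48),(217,53),(383,48),(383,53)]: print(uv,ray(f,uv,.05))
```

```text
[array([207.44614512, 165.95521542]), array([422.50340522, 165.9523269 ])] [array([ 0.49243891, -0.22960506,  0.198     ]), array([ 0.58302845, -0.24540833,  0.198     ])]
len 0.09195763604441881 -9.895616300857123
board ctr [ 0.53085953 -0.2769116   0.198     ]
(216, 48) [ 0.47319623 -0.15895637  0.05      ]
(217, 53) [ 0.47307747 -0.16262347  0.05      ]
(383, 48) [ 0.60142912 -0.18130965  0.05      ]
(383, 53) [ 0.60098721 -0.18492115  0.05      ]
```

View pics/p.png

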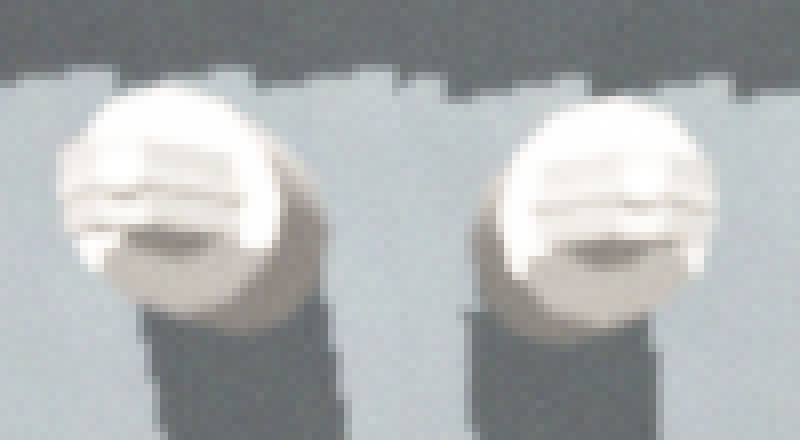

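Run:
```python
from h import *
import pickle
f=pickle.load(open('w2.pkl','rb'))
A=ray(f,(217,51.2),.03);B=ray(f,(382.75,51.9),.03);v=B-A
print(A,B,np.linalg.norm(v),np.degrees(np.arctan2(v[1],v[0])))
e=v/np.linalg.norm(v);n=np.array([e[1],-e[0],0]);C=(A+B)/2+.04*n;print('case from wrist',C)
# check the centre against the far/near posts in the scene image (rays at shoulder and tip height)
g=grab('scene')
for i in (-1,1):
  for j in (0,1):
    P=(A+B)/2+i*.07*e+j*.08*n
    print(np.round(proj(g,[*P[:2],.05]),1),np.round(proj(g,[*P[:2],.03]),1))
```

```text
[ 0.46877409 -0.15803388  0.03      ] [ 0.60482177 -0.18230175  0.03      ] 0.1381951618515753 -10.113916003522759
case from wrist [ 0.5297737  -0.20954624  0.03      ]
[260.6 184.2] [261.1 190. ]
[243.5 175.3] [244.1 181. ]
[221.3 203.2] [222.2 209.3]
[204.5 192.9] [205.5 198.8]
```

Emit:
send_rows([
  [[0,0.12,-0.05,0,0,0,-0.5],[0,0.24,-0.1,0,0,0,-0.5],[0,0.36,-0.2,0,0,0,-0.5],[-0.01,0.46,-0.3,0,0,0,-0.5],[-0.01,0.55,-0.4,0,0,0,-0.5],[-0.015,0.62,-0.5,0,0,0,-0.5],[-0.015,0.67,-0.6,0,0,0,-0.5],[-0.015,0.68,-0.7,0,0,0,-0.5],[-0.015,0.68,-0.8,0,0,0,-0.5],[-0.015,0.68,-0.9,0,0,0,-0.5]],
])

```text
clock: 14.35
tcp_pos: [0.5299, -0.208, 0.1154]
tool_rot: [-180.0, 0.0, 80.1]
force: [0.9, 0.7, -1.6]
grip_width: 0.0394
grasp_force: 52.9
```

Emit:
send_rows([
  [[0,0,-0.06,0,0,0,-0.5],[0,0,-0.12,0,0,0,-0.5],[0,0,-0.18,0,0,0,-0.5],[0,0,-0.24,0,0,0,-0.5],[0,0,-0.3,0,0,0,-0.5],[0,0,-0.36,0,0,0,-0.5],[0,0,-0.42,0,0,0,-0.5],[0,0,-0.47,0,0,0,-0.5],[0,0,-0.47,0,0,0,-0.5],[0,0,-0.47,0,0,0,-0.5]],
])

```text
clock: 15.35
tcp_pos: [0.5299, -0.2077, 0.0692]
tool_rot: [-180.0, -0.0, 80.1]
force: [-1.0, -0.1, -1.6]
grip_width: 0.0391
grasp_force: 52.9
```

Run:
```python
from h import *
import pickle
f=grab('wrist'); pickle.dump(f,open('w3.pkl','wb')); s=readout.read_state(); print(s['tcp_pos'],s['tool_rot'],s['force'])
im=f['image'][...,::-1]
h1=im[125:205,110:190];h2=im[125:205,440:520]
g=grab('scene')['image'][...,::-1][150:230,180:300]
top=cv2.resize(np.hstack([h1,h2]),None,fx=5,fy=5,interpolation=cv2.INTER_CUBIC)
cv2.imwrite('pics/q.png',top)
```

```text
[ 0.53004884 -0.2078202   0.06953874] [1.79979650e+02 5.40659407e-03 8.00949274e+01] [ 0.18018008 -0.65975705 -2.03796094]
```

View pics/q.png

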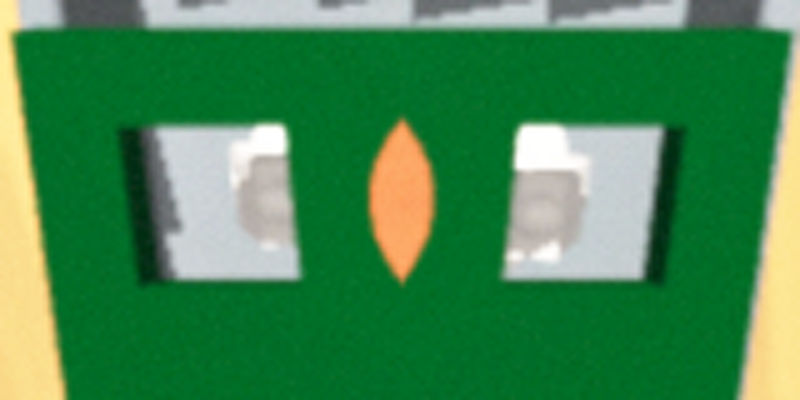

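The tips show through both holes at crop (270,203) and (540,207). The hole centres are at crop (211,204) and (591,204).

Run:
```python
from h import *
import pickle
f=pickle.load(open('w3.pkl','rb'))
px=lambda x,y:(110+x/5-.5 if x<400 else 440+(x-400)/5-.5,125+y/5-.5)
T=[ray(f,px(*p),.05) for p in [(270,203),(540,207)]]
H=[ray(f,px(*p),.0614) for p in [(211,204),(591,204)]]
for X in (T,H):
  v=X[1]-X[0]; print(np.round(X,4),np.linalg.norm(v),np.degrees(np.arctan2(v[1],v[0])))
print('shift',(T[0]+T[1]-H[0]-H[1])/2)
```

```text
[[ 0.4674 -0.1583  0.05  ]
 [ 0.6048 -0.1826  0.05  ]] 0.13947903191441208 -10.004687690419678
[[ 0.4676 -0.1564  0.0614]
 [ 0.6045 -0.1802  0.0614]] 0.13896989065693074 -9.852133059198593
shift [ 1.27957457e-05 -2.16612952e-03 -1.14000000e-02]
```

Emit:
send_rows([
  [[0,-0.01,0,0,0,-0.001,-0.5],[0,-0.022,0,0,0,-0.001,-0.5],[0,-0.022,-0.03,0,0,-0.001,-0.5],[0,-0.022,-0.06,0,0,-0.001,-0.5],[0,-0.022,-0.09,0,0,-0.001,-0.5],[0,-0.022,-0.11,0,0,-0.001,-0.5],[0,-0.022,-0.13,0,0,-0.001,-0.5],[0,-0.022,-0.14,0,0,-0.001,-0.5],[0,-0.022,-0.14,0,0,-0.001,-0.5],[0,-0.022,-0.14,0,0,-0.001,-0.5]],
])

```text
clock: 16.45
tcp_pos: [0.53, -0.21, 0.0554]
tool_rot: [180.0, 0.0, 79.9]
force: [0.4, -0.3, -1.7]
grip_width: 0.0392
grasp_force: 52.9
```

Release and rise.

Emit:
send_rows([
  [[0,0,0,0,0,0,0.1],[0,0,0,0,0,0,0.3],[0,0,0,0,0,0,0.6],[0,0,0,0,0,0,1],[0,0,0,0,0,0,1],[0,0,0,0,0,0,1],[0,0,0.1,0,0,0,1],[0,0,0.2,0,0,0,1],[0,0,0.4,0,0,0,1],[0,0,0.5,0,0,0,1]],
])

```text
clock: 17.45
tcp_pos: [0.5308, -0.2104, 0.1084]
tool_rot: [179.8, 0.1, 79.9]
force: [0.1, -0.2, 0.8]
grip_width: 0.0854
grasp_force: 0.0
```

Emit:
send_rows([
  [[0,0,0.1,0,0,0,1],[0,0,0.2,0,0,0,1],[0,0,0.3,0,0,0,0],[0,0,0.4,0,0,0,-1],[0,0,0.4,0,0,0,-1],[0,0,0.4,0,0,0,-1],[0,0,0.4,0,0,0,-1],[0,0,0.4,0,0,0,-1],[0,0,0.4,0,0,0,-1],[0,0,0.4,0,0,0,-1]],
])

```text
clock: 18.45
tcp_pos: [0.5298, -0.2099, 0.1449]
tool_rot: [-180.0, -0.0, 79.9]
force: [-0.4, -0.0, 0.4]
grip_width: -0.0001
grasp_force: 0.0
```

Run:
```python
from h import *
f=grab('wrist','w4.png'); s=readout.read_state(); print(s['tcp_pos'],s['tool_rot'],s['force'],s['grip_width'])
hsv=cv2.cvtColor(f['image'],cv2.COLOR_RGB2HSV)
o=cv2.inRange(hsv,(3,60,120),(25,200,255)); o[:,:150]=0;o[:,500:]=0
n,l,st,c=cv2.connectedComponentsWithStats(o)
for i in range(1,n):
  if st[i,4]>150: print(st[i],ray(f,c[i],.046))
```

```text
[ 0.5298472  -0.20992141  0.1450559 ] [-1.79978603e+02 -5.08494980e-03  7.99158601e+01] [ 0.30168947 -0.12997097 -0.44236934] 0.00023682242790998588
[  150     0   350   331 49323] [ 0.55367537 -0.1535243   0.046     ]
[233 127  31  30 723] [ 0.49184282 -0.16269137  0.046     ]
[369 128  30  30 722] [ 0.58155581 -0.17916551  0.046     ]
[239 238  28  26 572] [ 0.47741668 -0.2407068   0.046     ]
[364 239  28  26 572] [ 0.5671768  -0.25723692  0.046     ]
[180 337  31  32 462] [ 0.41275745 -0.31878119  0.046     ]
[308 336  14  25 290] [ 0.5071987  -0.33196262  0.046     ]
[420 337  31  32 468] [ 0.60120665 -0.35217358  0.046     ]
```

View pics/w4.png

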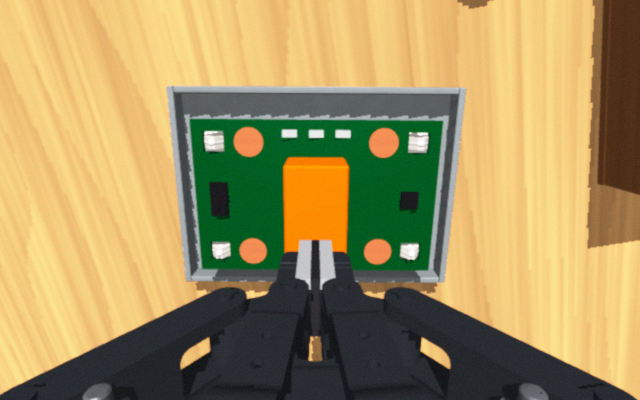

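The board lies over all four posts, with post tips showing in all four holes near (214,141), (418,142), (221,250) and (409,251). Next I press beside each post, starting with disc (384,142).

Emit:
send_rows([
  [[0.17,0.1,0,0,0,0,-1],[0.35,0.21,0,0,0,0,-1],[0.52,0.31,0,0,0,0,-1],[0.52,0.31,-0.15,0,0,0,-1],[0.52,0.31,-0.3,0,0,0,-1],[0.52,0.31,-0.45,0,0,0,-1],[0.52,0.31,-0.6,0,0,0,-1],[0.52,0.31,-0.75,0,0,0,-1],[0.52,0.31,-0.85,0,0,0,-1],[0.52,0.31,-0.92,0,0,0,-1]],
])

```text
clock: 19.5
tcp_pos: [0.5813, -0.179, 0.0518]
tool_rot: [-179.9, -0.0, 79.9]
force: [-0.0, 0.2, -0.7]
grip_width: 0.0001
grasp_force: 0.0
```

Emit:
send_rows([
  [[0,0,-0.03,0,0,0,-1],[0,0,-0.06,0,0,0,-1],[0,0,-0.09,0,0,0,-1],[0,0,-0.11,0,0,0,-1],[0,0,-0.13,0,0,0,-1],[0,0,-0.15,0,0,0,-1],[0,0,-0.17,0,0,0,-1],[0,0,-0.19,0,0,0,-1],[0,0,-0.19,0,0,0,-1],[0,0,-0.19,0,0,0,-1]],
])

```text
clock: 20.5
tcp_pos: [0.5829, -0.1794, 0.0372]
tool_rot: [179.8, 0.0, 79.9]
force: [-3.1, 0.7, 10.4]
grip_width: -0.0004
grasp_force: 5.3
```

Emit:
send_rows([
  [[0,0,-0.01,0,0,0,-1],[0,0,-0.02,0,0,0,-1],[0,0,-0.03,0,0,0,-1],[0,0,-0.04,0,0,0,-1],[0,0,-0.05,0,0,0,-1],[0,0,-0.06,0,0,0,-1],[0,0,-0.06,0,0,0,-1],[0,0,-0.06,0,0,0,-1],[0,0,-0.06,0,0,0,-1],[0,0,-0.06,0,0,0,-1]],
])

```text
clock: 21.5
tcp_pos: [0.5836, -0.1797, 0.0364]
tool_rot: [179.6, 0.1, 79.9]
force: [-12.9, 4.3, 31.4]
grip_width: -0.0003
grasp_force: 15.5
```

Emit:
send_rows([
  [[0,0,0.3,0,0,0,-1],[0,0,0.7,0,0,0,-1],[-0.2,0.04,0.7,0,0,0,-1],[-0.4,0.08,0.7,0,0,0,-1],[-0.6,0.12,0.7,0,0,0,-1],[-0.8,0.15,0.7,0,0,0,-1],[-0.9,0.16,0.65,0,0,0,-1],[-0.9,0.16,0.5,0,0,0,-1],[-0.9,0.16,0.35,0,0,0,-1],[-0.9,0.16,0.25,0,0,0,-1]],
])

```text
clock: 22.5
tcp_pos: [0.4915, -0.1626, 0.0507]
tool_rot: [-179.9, -0.0, 79.9]
force: [-0.3, -0.1, -0.4]
grip_width: 0.0002
grasp_force: 0.0
```

Emit:
send_rows([
  [[0,0,-0.04,0,0,0,-1],[0,0,-0.07,0,0,0,-1],[0,0,-0.1,0,0,0,-1],[0,0,-0.13,0,0,0,-1],[0,0,-0.16,0,0,0,-1],[0,0,-0.18,0,0,0,-1],[0,0,-0.2,0,0,0,-1],[0,0,-0.22,0,0,0,-1],[0,0,-0.23,0,0,0,-1],[0,0,-0.23,0,0,0,-1]],
])

```text
clock: 23.5
tcp_pos: [0.4928, -0.1633, 0.0352]
tool_rot: [179.8, 0.1, 79.9]
force: [-10.0, 4.8, 25.0]
grip_width: -0.0001
grasp_force: 12.4
```

Emit:
send_rows([
  [[0,0,0.3,0,0,0,-1],[0,0,0.7,0,0,0,-1],[-0.03,-0.2,0.7,0,0,0,-1],[-0.07,-0.4,0.7,0,0,0,-1],[-0.11,-0.6,0.7,0,0,0,-1],[-0.14,-0.78,0.7,0,0,0,-1],[-0.14,-0.78,0.65,0,0,0,-1],[-0.14,-0.78,0.5,0,0,0,-1],[-0.14,-0.78,0.35,0,0,0,-1],[-0.14,-0.78,0.23,0,0,0,-1]],
])

```text
clock: 24.5
tcp_pos: [0.4773, -0.2397, 0.0506]
tool_rot: [-179.9, -0.1, 80.0]
force: [-0.3, -0.1, -0.1]
grip_width: -0.0002
grasp_force: 0.0
```

Emit:
send_rows([
  [[0,0,-0.04,0,0,0,-1],[0,0,-0.07,0,0,0,-1],[0,0,-0.1,0,0,0,-1],[0,0,-0.13,0,0,0,-1],[0,0,-0.16,0,0,0,-1],[0,0,-0.18,0,0,0,-1],[0,0,-0.2,0,0,0,-1],[0,0,-0.22,0,0,0,-1],[0,0,-0.23,0,0,0,-1],[0,0,-0.23,0,0,0,-1]],
])

```text
clock: 25.5
tcp_pos: [0.4785, -0.2412, 0.0339]
tool_rot: [179.9, 0.0, 79.9]
force: [-7.6, 3.6, 19.5]
grip_width: 0.0002
grasp_force: 9.4
```

Emit:
send_rows([
  [[0,0,0.3,0,0,0,-1],[0,0,0.7,0,0,0,-1],[0.2,-0.04,0.7,0,0,0,-1],[0.4,-0.08,0.7,0,0,0,-1],[0.6,-0.12,0.7,0,0,0,-1],[0.8,-0.15,0.7,0,0,0,-1],[0.9,-0.16,0.65,0,0,0,-1],[0.9,-0.16,0.5,0,0,0,-1],[0.9,-0.16,0.35,0,0,0,-1],[0.9,-0.16,0.23,0,0,0,-1]],
])

```text
clock: 26.5
tcp_pos: [0.5664, -0.2564, 0.0504]
tool_rot: [-179.8, -0.0, 79.9]
force: [-1.1, -0.5, 0.1]
grip_width: 0.0001
grasp_force: 0.0
```

Emit:
send_rows([
  [[0,0,-0.04,0,0,0,-1],[0,0,-0.07,0,0,0,-1],[0,0,-0.1,0,0,0,-1],[0,0,-0.13,0,0,0,-1],[0,0,-0.16,0,0,0,-1],[0,0,-0.18,0,0,0,-1],[0,0,-0.2,0,0,0,-1],[0,0,-0.22,0,0,0,-1],[0,0,-0.23,0,0,0,-1],[0,0,-0.23,0,0,0,-1]],
])

```text
clock: 27.5
tcp_pos: [0.5681, -0.257, 0.034]
tool_rot: [179.9, 0.0, 79.9]
force: [-8.7, 3.8, 14.5]
grip_width: 0.0001
grasp_force: 7.7
```

D3 and D4 read 34 mm, which is home. D2 read 36.4 mm and D1 35.2 mm, so I'll press those two again to check.

Emit:
send_rows([
  [[0,0,0.3,0,0,0,-1],[0,0,0.7,0,0,0,-1],[0.03,0.2,0.7,0,0,0,-1],[0.07,0.4,0.7,0,0,0,-1],[0.11,0.6,0.7,0,0,0,-1],[0.14,0.78,0.7,0,0,0,-1],[0.14,0.78,0.65,0,0,0,-1],[0.14,0.78,0.5,0,0,0,-1],[0.14,0.78,0.35,0,0,0,-1],[0.14,0.78,0.22,0,0,0,-1]],
])

```text
clock: 28.5
tcp_pos: [0.5809, -0.1794, 0.0495]
tool_rot: [-179.9, -0.0, 79.9]
force: [-0.6, 0.5, -0.2]
grip_width: 0.0001
grasp_force: 0.0
```

Emit:
send_rows([
  [[0,0,-0.04,0,0,0,-1],[0,0,-0.07,0,0,0,-1],[0,0,-0.1,0,0,0,-1],[0,0,-0.13,0,0,0,-1],[0,0,-0.16,0,0,0,-1],[0,0,-0.18,0,0,0,-1],[0,0,-0.2,0,0,0,-1],[0,0,-0.22,0,0,0,-1],[0,0,-0.22,0,0,0,-1],[0,0,-0.22,0,0,0,-1]],
])

```text
clock: 29.5
tcp_pos: [0.5822, -0.179, 0.034]
tool_rot: [179.9, 0.0, 79.9]
force: [-8.2, 3.0, 15.1]
grip_width: -0.0001
grasp_force: 7.7
```

Emit:
send_rows([
  [[0,0,0.3,0,0,0,-1],[0,0,0.7,0,0,0,-1],[-0.2,0.04,0.7,0,0,0,-1],[-0.4,0.08,0.7,0,0,0,-1],[-0.6,0.12,0.7,0,0,0,-1],[-0.8,0.15,0.7,0,0,0,-1],[-0.9,0.16,0.65,0,0,0,-1],[-0.9,0.16,0.5,0,0,0,-1],[-0.9,0.16,0.35,0,0,0,-1],[-0.9,0.16,0.22,0,0,0,-1]],
])

```text
clock: 30.5
tcp_pos: [0.4918, -0.1627, 0.0501]
tool_rot: [-179.9, -0.0, 79.9]
force: [-0.4, -0.3, -0.1]
grip_width: -0.0002
grasp_force: 0.0
```

Emit:
send_rows([
  [[0,0,-0.04,0,0,0,-1],[0,0,-0.07,0,0,0,-1],[0,0,-0.1,0,0,0,-1],[0,0,-0.13,0,0,0,-1],[0,0,-0.16,0,0,0,-1],[0,0,-0.18,0,0,0,-1],[0,0,-0.2,0,0,0,-1],[0,0,-0.22,0,0,0,-1],[0,0,-0.22,0,0,0,-1],[0,0,-0.22,0,0,0,-1]],
])

```text
clock: 31.5
tcp_pos: [0.4922, -0.1631, 0.034]
tool_rot: [179.9, 0.0, 79.9]
force: [-8.5, 3.7, 18.0]
grip_width: 0.0001
grasp_force: 9.1
```

Emit:
send_rows([
  [[0,0,0.3,0,0,0,-1],[0,0,0.6,0,0,0,-1],[0,0,1,0,0,0,-1],[0.1,-0.1,1,0,0,0,-1],[0.2,-0.2,1,0,0,0,-1],[0.3,-0.3,1,0,0,0,-1],[0.35,-0.4,1,0,0,0,-1],[0.38,-0.47,1,0,0,0,-1],[0.38,-0.47,1,0,0,0,-1],[0.38,-0.47,1,0,0,0,-1]],
])

```text
clock: 32.5
tcp_pos: [0.5297, -0.2099, 0.1301]
tool_rot: [-180.0, -0.0, 79.9]
force: [0.8, 0.3, 0.4]
grip_width: -0.0003
grasp_force: 0.0
```

Run:
```python
from h import *
f=grab('wrist'); print(readout.read_state()['tcp_pos'])
hsv=cv2.cvtColor(f['image'],cv2.COLOR_RGB2HSV)
o=cv2.inRange(hsv,(3,60,120),(25,200,255))
n,l,st,c=cv2.connectedComponentsWithStats(o)
D=[]
for i in range(1,n):
  if 400<st[i,4]<900: p=ray(f,c[i],.034); print(st[i],p); D.append(p)
cv2.imwrite('pics/w5.png',cv2.resize(f['image'][80:290,160:480,::-1],(800,525),interpolation=cv2.INTER_CUBIC))
```

```text
[ 0.52965622 -0.20976506  0.13024411]
[232 127  31  31 747] [ 0.4912251  -0.16294352  0.034     ]
[370 128  30  30 742] [ 0.58164048 -0.17902708  0.034     ]
[239 240  28  27 591] [ 0.47729046 -0.24160348  0.034     ]
[365 241  28  26 587] [ 0.56765674 -0.25774544  0.034     ]
[180 337  31  32 466] [ 0.41413964 -0.31666137  0.034     ]
[420 337  31  32 472] [ 0.6002737  -0.34967269  0.034     ]
```

View pics/w5.png

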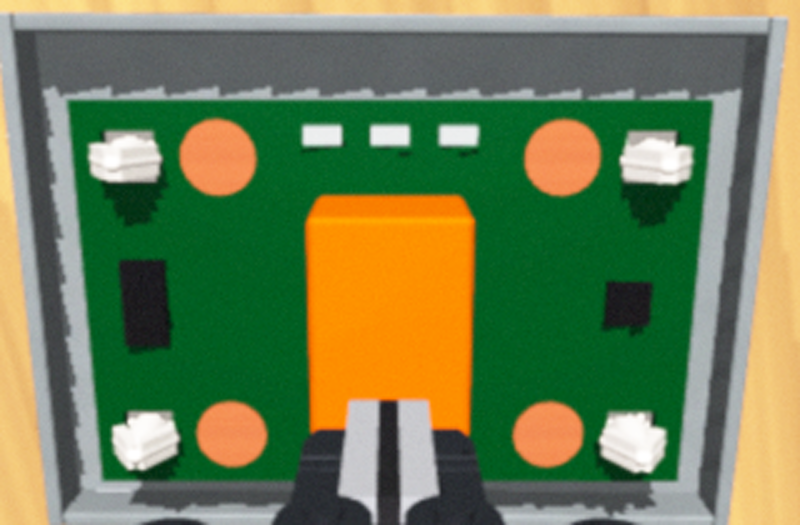

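All four barbs are spread above the board, at crop (125,158), (655,160), (145,440) and (633,440). Every corner pressed down to 34 mm, and the gripper is clear.

```bash
python3 -c "
from station import bot; print(bot.sign_off())"
```

```text
the job is handed in; nothing more can be done
None
```

The green board is in the grey case, pressed fully home with all four posts clicked through, and the job was handed in at about 32.5 s; I planned every move clear of the brush, jar and battery pack but did not re-measure them afterwards, and sign-off returned no verdict.

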